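# Pack the sample case and clamp it shut

## Task

Pack the blue case: lay the white-capped bottle from the rack in the empty cradle beside the green-capped one, then lay the blue-capped bottle on top, in the gap between those two. Then shut the lid fully, and after that swing the clamp arm all the way down onto it. The bottles are glass: set them down, do not drop them, and leave everything else on the bench where it is.

Things in the scene. Friction and masses are not known exactly. Their poses are not given: they have to be found in the camera images.
- bottle_white: amber glass bottle with white screw cap, lying; body a cylinder 54 dia, 84 long, then shoulder and cap (30 dia), 110 overall, about 0.2 kg. Origin on its long axis at the middle of the cylindrical body; x axis along the bottle towards the cap (cap end at x = +68, base at x = -42). Starts on the rack
- bottle_blue: amber glass bottle with blue screw cap, lying; body a cylinder 54 dia, 84 long, then shoulder and cap (30 dia), 110 overall, about 0.2 kg. Origin on its long axis at the middle of the cylindrical body; x axis along the bottle towards the cap (cap end at x = +68, base at x = -42). Starts on the rack
- bottle_green: amber glass bottle with green screw cap, lying; body a cylinder 54 dia, 84 long, then shoulder and cap (30 dia), 110 overall, about 0.2 kg. Origin on its long axis at the middle of the cylindrical body; x axis along the bottle towards the cap (cap end at x = +68, base at x = -42). Starts in the case's +y cradle and stays there
- case: blue open-topped case fixed to the bench, outside 160 (x) x 200 (y) x 75 high, walls and floor 5 thick. Origin at the centre of its underside; its x axis points away from the robot, to the hinge side. Inside, two cradles (pairs of black rails along x) hold bottles lying along x at y = -39 and +39, axis 36.5 above the origin
- cradle_empty (a point): goal of bottle_white's origin in the empty (-y) cradle if its cap points to the hinge side: (-13, -39, 36.5) in the case's frame (x = +13 with the cap to the robot). 24 of room to the green-capped bottle, 29 to the side wall
- saddle (a point): the same for bottle_blue resting in the gap on top of the two cradled ones: (-13, 0, 73.8) in the case's frame (x = +13 with the cap to the robot); it stands proud of the case's rim, under the hood of the shut lid
- lid (a joint): clear hood-shaped lid with blue edges, 160 x 200 x 37 deep, hinged along the case's far (+x) top rim with a stiff hinge that stays where it is left: 0 shut, grows as it opens (rad), 1.57 upright; starts open, leaning back, its hollow side to the robot
- lid_hinge (a point): middle of the lid's hinge line, which runs along the case's y axis, (80, 0, 75.5) in the case's frame
- lid_tab (a point): middle of the outer face (upper face when shut) of the white pull tab on the lid's free edge, 178 from the hinge; tab 70 wide, 6 thick, it stands out 36 past the hood (160 to 196 from the hinge), level with the rim when shut; the hood's top is 37 above that
- clamp (a joint): clamp arm on the case's +y side, turning about a line along the case's x axis with a stiff pivot: 0 lying flat on top of the shut lid pointing to -y, grows as it opens (rad), 1.57 upright; starts upright or leaning out to +y
- clamp_hinge (a point): middle of the clamp's pivot, (50, 112, 112) in the case's frame
- clamp_tip (a point): middle of the upper face (upper when down) of the clamp's red grip, 70 along the arm from the pivot and 18 above it when down; grip 34 (x) x 20 x 16, arm a steel bar 20 wide and 8 thick
- rack: white rack fixed to the bench, 140 x 190, sloping 25 degrees, low side towards its -x. Two lanes at y = -45 and +45, each with two rails and a stop at the low end; a bottle lies in each along the slope, cap uphill. Origin at the centre of its foot on the bench; slope surface 62 above the origin at its middle, bottle axis 31.5 off the slope
- flask: bystander: clear conical flask with black stopper, foot 76 dia, 126 high; origin at its foot
- funnel: bystander: white ceramic bowl, 72 dia, 60 high; origin at its foot
- beaker: bystander: glass beaker, 64 dia, 85 high; origin at its foot
- reagent: bystander: tall amber reagent bottle, upright, 80 dia, 190 high; origin at its foot
- wash_bottle: bystander: white plastic wash bottle with blue cap, 64 dia, 160 high; origin at its foot
- petri: bystander: clear Petri dish, 90 dia, 16 high; origin at its foot
- spatula: bystander: spatula with blue handle, 180 long, lying flat

How it is judged (in metres and radians):
On the way, in this order (a step that is already met when the one before it is completed fails the run):
1. the white-capped bottle lies in the empty cradle, let go (y of bottle_white in the frame of case between -0.048 and -0.03 m and z of bottle_white in the frame of case between 0.0295 and 0.0435 m and x of bottle_white in the frame of case between -0.05 and 0.05 m and angle between the x axis of each of bottle_white, bottle_green and the x axis of case, either way round below 0.2 rad and y of bottle_green in the frame of case between 0.03 and 0.048 m and z of bottle_green in the frame of case between 0.0295 and 0.0435 m and x of bottle_green in the frame of case between -0.05 and 0.05 m and contact force between each of the arm, the fingers and bottle_white below 0.05 N and linear speed of bottle_white below 0.03 m/s), for 0.2 s.
2. the blue-capped bottle lies in the gap on top of the other two, let go (y of bottle_white in the frame of case between -0.048 and -0.03 m and z of bottle_white in the frame of case between 0.0295 and 0.0435 m and x of bottle_white in the frame of case between -0.05 and 0.05 m and angle between the x axis of each of bottle_white, bottle_green, bottle_blue and the x axis of case, either way round below 0.2 rad and y of bottle_green in the frame of case between 0.03 and 0.048 m and z of bottle_green in the frame of case between 0.0295 and 0.0435 m and x of bottle_green in the frame of case between -0.05 and 0.05 m and y of bottle_blue in the frame of case between -0.009 and 0.009 m and z of bottle_blue in the frame of case between 0.0668 and 0.0808 m and x of bottle_blue in the frame of case between -0.05 and 0.05 m and contact force between each of the arm, the fingers and bottle_blue below 0.05 N and linear speed of bottle_blue below 0.03 m/s), for 0.2 s.
3. the lid is shut, with the clamp still raised (value of joint lid below 0.05 rad and value of joint clamp above 0.5 rad), for 0.1 s.
4. the clamp is down (value of joint lid below 0.05 rad and value of joint clamp below 0.1 rad), for 0.2 s.
At the end, for the whole second after the job is handed in: White- and green-capped bottles lie at rest in the case's two cradles and the blue-capped one on top in the gap between them (each within 9 mm across and 7 mm in height of its seat, along the case within 0.2 rad), the lid shut (under 0.05 rad) and the clamp down on it (under 0.1 rad) (all of step 4 and y of bottle_white in the frame of case between -0.048 and -0.03 m and z of bottle_white in the frame of case between 0.0295 and 0.0435 m and x of bottle_white in the frame of case between -0.05 and 0.05 m and angle between the x axis of each of bottle_white, bottle_green, bottle_blue and the x axis of case, either way round below 0.2 rad and y of bottle_green in the frame of case between 0.03 and 0.048 m and z of bottle_green in the frame of case between 0.0295 and 0.0435 m and x of bottle_green in the frame of case between -0.05 and 0.05 m and y of bottle_blue in the frame of case between -0.009 and 0.009 m and z of bottle_blue in the frame of case between 0.0668 and 0.0808 m and x of bottle_blue in the frame of case between -0.05 and 0.05 m and linear speed of each of bottle_white, bottle_blue, bottle_green below 0.03 m/s); the robot touches nothing.
It fails at once if a bottle is dropped (moves freely faster than 0.6 m/s) ((linear speed of bottle_white above 0.6 m/s and contact force between the fingers and bottle_white below 0.05 N) or (linear speed of bottle_blue above 0.6 m/s and contact force between the fingers and bottle_blue below 0.05 N) or (linear speed of bottle_green above 0.6 m/s and contact force between the fingers and bottle_green below 0.05 N)).
It fails at once if a bystander is moved by more than 30 mm or tipped over (distance of any of flask, funnel, beaker, reagent, wash_bottle, petri, spatula from where it was at the start of the episode above 0.03 m or angle between any of flask, funnel, beaker, reagent, wash_bottle, petri, spatula's own z axis and vertical above 0.6 rad).
It also fails if it takes over 72 s, if anything falls off the work surface, if the arm or the gripper's body presses on something with over 40 N, if the wrist force passes 120 N, or if a joint passes its speed limit or range.

## Robot

A 6-joint arm with a two-finger parallel gripper is mounted at the origin on the work surface. World frame = base frame: x ahead of the robot, y to its left, z up, the work surface at z = 0. Lengths are in mm, angles in rad, forces in N, time in s.
With the tool pointing down it reaches from about 375 to 900 mm from the base axis. Payload 3.1 kg.
Tool frame: the origin (TCP) lies between the finger pads; the fingertips stand 14 mm ahead of it and the grasp point (between the pads) lies 5 mm behind it; z points along the fingers, y is the line along which they close (so a half turn about z gives the same grasp; the last joint's range is limited). The gripper opens to 85 mm and grips with 20 to 120 N. Pads are 22 mm wide; open, the fingers measure 114 mm over their backs; the gripper's body (76 mm by 85 mm) begins 54 mm behind the grasp point. The pads swing forward as they close: fully open they stand 13 mm farther back than shut.
Start: joints at [-1.327, 0.527, 1.433, -0, 1.181, -0.178], TCP at [256.466, -569.931, 245.31] pointing down, gripper open.
Joint ranges: [-3.08, 3.08], [-0.75, 2.2], [0.22, 2.44], [-1.43, 4.57], [0, 2.65], [-2.85, 2.85]. Speed limits (rad/s): [2.79, 2.79, 3.14, 3.14, 3.14, 3.14].

## Interface

Orientations are given as a unit quaternion [x, y, z, w].
In Python, from bench import ctrl, vision, workorder, models gives the robot as it stands. The module is installed in compiled form; this text tells all that it offers.
- The arm moves only by the tool drive_tool, never from a script. Its argument "steps" is a list of rows, each a list of 5 numbers: the shift along the tool's x, y, z in m, then the turn about the tool's z in rad, then the opening, from 0 (shut) to 1 (fully open). In form: [[dx, dy, dz, twist, hand], ...]. A call has 1 to 10 rows; each row is the pose to reach, as a shift and turn from the pose commanded when the call began, along the tool's axes at that moment; what a row does not reach only later rows make up. A row lasts 1/8 s, in which the tool goes at most 62.5 mm and 10.7 degrees, less where a joint would pass 70% of its speed; a pose out of reach is approached as far as the arm can. A call with a gripper value outside its range is refused whole. The fingers move at their own pace and stop on an object; "force" is the grip in N (left out, the last holds). Time passes only in rows, so rows that repeat a pose let the fingers close. It gives the time, the measured TCP pose, the force, the opening and the grip force at its end, in the units of the state.
- ctrl.get_state(): the state, without advancing time (a new reading comes with each control period).
- vision.capture(name): name is "scene" or "top" or "wrist"; returns the picture (400x640x3 uint8, blue, green, red); there is no depth.
- vision.camera_params(name): a dict with "vertical_fov" (degrees; the focal length in pixels is half the picture's height over the tangent of half this angle, whatever the lens; pixels are square), "cx", "cy" (the principal point, pixels), "extrinsics" (4x4, takes a point from world to camera coordinates). Camera axes: x right, y down, z forward; pixel columns grow to the right and rows downward; lengths in mm; the calibration is good to about 2 mm. A picture is of the moment at which its call begins: read the wrist's pose just before it. camera_params takes no time and is no camera call; for the wrist camera it gives the pose at the moment of the call.
- workorder.close_job(): hands the job in; it is judged then, once.
Trained networks look in the newest picture that a camera, given by its name, has taken for a name from the list of things; names that differ only in an ending like _2 or _b are one class to them, and where a whole thing is asked for, a point or a joint stands for the part that bears it (a point fixed in the world has none). Each returns a list of dicts, best first, with "score" (0 to 1); they miss things now and then, are a little off and sometimes report something else, mostly with a low value. They report only what shows in the picture. A call takes as long as a camera call.
- models.trace(thing, camera): "region" (400x640 bool, what is visible of it) and "box" ([left, top, right, bottom] in pixels, round what is visible of it).
- models.tip_of(thing, camera): "pixel" ([row, column] in pixels: a listed point, or the origin of a listed thing).
The state is a dict: "clock": time; "joints": joint angles; "dq": joint speeds; "joint_torque": joint torques, N m; "tcp_pos": TCP position; "orientation": TCP orientation; "contact_force": force on the tool from outside, world axes, zero at the start; "ft_torque": the same for the moment, N m; "width": opening from 0.0 (shut) to 1.0 (fully open); "finger_force": force on a finger pad.
Only numpy, scipy, OpenCV 4.12 (cv2) and the standard library are available. Lean on these libraries where they do the work, as an engineer would, in place of code of your own. Each camera call takes 0.05 s, during which the arm holds its last target. There are 200 camera calls.

## Working session

There is one attempt and no reset: what is moved stays moved. The work goes in short steps, Python scripts to look and compute and a tool call to move; the robot and the scene stay as the last step left them, time stands still between calls to the robot, and variables do not carry over. Pictures are saved under pics/ and viewed, at most 10 in all, crops included, and the job is handed in when it is done.

Besides the shell and the picture viewer there is one more tool, called after "Emit:" as name([rows], argument=value, ...), one row to a line, values as JSON. drive_tool: Moves the arm, as the interface text tells. Its arguments: {"type":"object","properties":{"steps":{"type":"array"},"force":{"type":"number"}},"required":["steps"]}

```bash
mkdir -p pics
cat > h.py <<'E'
import numpy as np, cv2
from bench import ctrl, vision, workorder, models
def cam(n):
    p=vision.camera_params(n); E=np.array(p["extrinsics"]); f=200/np.tan(np.radians(p["vertical_fov"])/2)
    return f,p["cx"],p["cy"],E
def ray(n,rc,c=None):
    f,cx,cy,E=c or cam(n); d=np.array([(rc[1]-cx)/f,(rc[0]-cy)/f,1]); R=E[:3,:3]
    return -R.T@E[:3,3], R.T@d
def atz(n,rc,z,c=None):
    o,d=ray(n,rc,c); return o+d*(z-o[2])/d[2]
def proj(n,P,c=None):
    f,cx,cy,E=c or cam(n); q=E[:3,:3]@np.array(P)+E[:3,3]; return q[1]*f/q[2]+cy, q[0]*f/q[2]+cx
def tri(obs):
    A=np.zeros((3,3));b=np.zeros(3)
    for n,rc in obs:
        o,d=ray(n,rc); d/=np.linalg.norm(d); M=np.eye(3)-np.outer(d,d); A+=M;b+=M@o
    P=np.linalg.solve(A,b); return P,[np.round(np.array(proj(n,P))-rc,1) for n,rc in obs]
E
cat > a.py <<'E'
from h import *
np.set_printoptions(precision=1,suppress=True)
s=ctrl.get_state(); print(s["tcp_pos"],s["orientation"],s["clock"])
for n in ("scene","top"):
    im=vision.capture(n); cv2.imwrite(f"pics/{n}0.png",im)
    print(n,cam(n)[0],-cam(n)[3][:3,:3].T@cam(n)[3][:3,3])
D={}
for t in ["bottle_white","bottle_blue","bottle_green","case","lid_hinge","lid_tab","clamp_hinge","clamp_tip","rack","cradle_empty","saddle"]:
    for n in ("scene","top"):
        r=models.tip_of(t,n)
        if r: D[t,n]=r[0]["pixel"]; print(t,n,np.round(r[0]["pixel"],1),round(r[0]["score"],2))
    if (t,"scene") in D and (t,"top") in D: print("   3D",*tri([("scene",D[t,"scene"]),("top",D[t,"top"])]))
E
python3 a.py
```

```text
[ 256.3 -569.3  244.3] [ 1.   0.2 -0.  -0. ] 0.0
scene 399.0828093539774 [1135.7  813.6  996.9]
top 456.7643644755337 [ 421.3  -19.8 1513.6]
bottle_white top [222.  378.3] 0.63
bottle_blue scene [161.1 284.9] 0.71
bottle_blue top [219.4 406. ] 0.82
   3D [ 510.1 -291.3   87.6] [array([0.2, 1.5]), array([-1.5,  1.1])]
bottle_green scene [251.1 366.8] 0.65
bottle_green top [215.8 257.2] 0.68
   3D [514.4 191.    9.6] [array([-0.1, -1.2]), array([ 0.8, -0.8])]
case scene [205.4 249.6] 0.38
case top [212.  261.5] 0.87
   3D [664.1  81.4 242.6] [array([-8.2, 57. ]), array([-53.2,  23.5])]
lid_hinge scene [246.6 340.4] 0.78
lid_hinge top [187.9 265.5] 0.73
   3D [600.7 159.5  59.9] [array([-0.1, -1.3]), array([ 0.9, -0.8])]
lid_tab scene [245.3 376.3] 0.64
lid_tab top [171.1 256.6] 0.95
   3D [600.4 224.3 137.5] [array([ -3.4, -22.8]), array([ 14.5, -16.4])]
clamp_hinge scene [256.4 369.2] 0.5
clamp_hinge top [190.1 227.1] 0.53
   3D [586.1 272.6 109.6] [array([-0.1, -1.7]), array([ 1.1, -1.1])]
clamp_tip scene [247.6 374.9] 0.73
clamp_tip top [187.4 209.9] 0.53
   3D [590.5 304.4 178.5] [array([0. , 0.8]), array([-0.6,  0.6])]
rack scene [186.4 290.9] 0.65
rack top [211.4 389.5] 0.97
   3D [ 531.6 -245.3    3.1] [array([-0.2, -1.5]), array([ 1.4, -1.1])]
cradle_empty scene [233.1 357.3] 0.95
cradle_empty top [213.8 275. ] 0.71
   3D [515.1 132.4  45.8] [array([-0.2, -2.8]), array([ 2.1, -1.9])]
saddle scene [231.  366.7] 0.97
saddle top [216.7 257.3] 0.57
   3D [508.1 178.3  88.6] [array([-0. , -0.5]), array([ 0.4, -0.4])]
```

Run:
```python
import cv2
a=cv2.imread("pics/scene0.png")[110:330,200:480]; b=cv2.imread("pics/top0.png")[120:290,170:470]
cv2.imwrite("pics/s1.png",cv2.resize(a,None,fx=2.7,fy=2.7,interpolation=3)); cv2.imwrite("pics/t1.png",cv2.resize(b,None,fx=2.6,fy=2.6,interpolation=3))
```

```text
(no output)
```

View pics/s1.png

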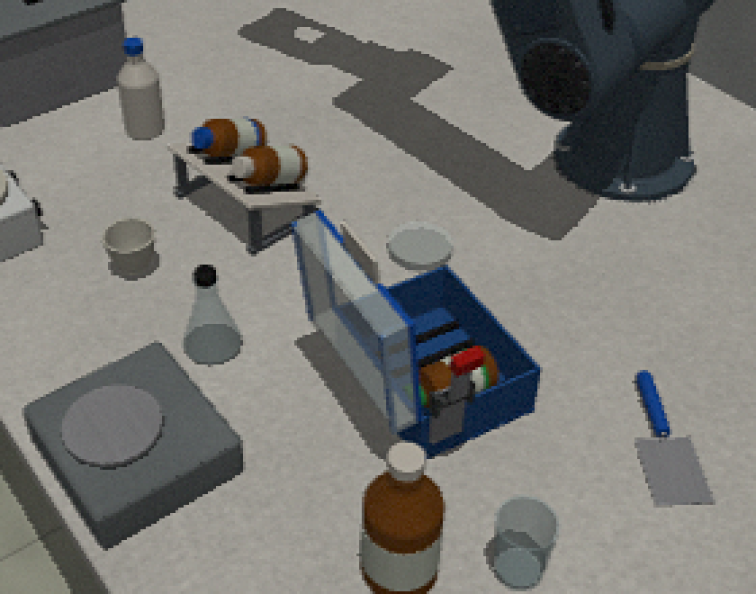

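View pics/t1.png

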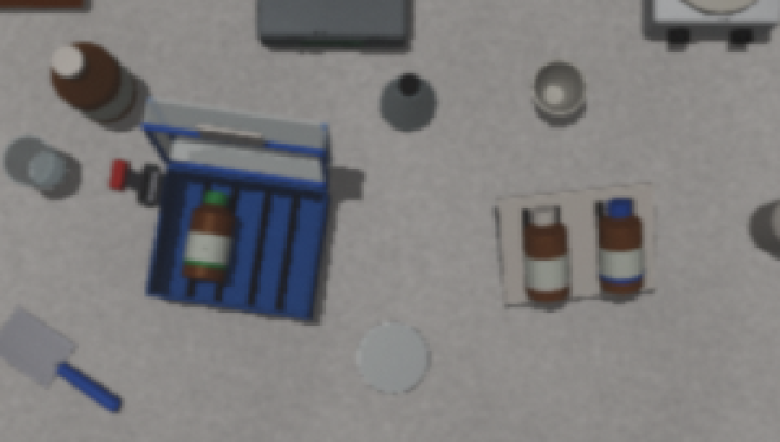

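The scene picture shows the rack with the white-capped bottle nearer the case and the blue one further off, the case with green in its +y cradle, the lid leaning back and the clamp leaning out. In the top view white is at about (222,379), blue (219,407), green (216,257). Next I fit the poses.

```bash
cat > fit.py <<'E'
from h import *
from scipy.optimize import least_squares
from scipy.spatial.transform import Rotation as Ro
np.set_printoptions(precision=1,suppress=True)
C={n:cam(n) for n in ("scene","top")}
for n in C: vision.capture(n)
O={}
def get(t):
    for n in C:
        r=models.tip_of(t,n)
        if r and r[0]["score"]>.3: O[t,n]=np.array(r[0]["pixel"])
for t in ["bottle_white","bottle_blue","bottle_green","lid_hinge","lid_tab","clamp_hinge","clamp_tip","rack","case","cradle_empty","saddle","flask","reagent","beaker","petri","funnel"]: get(t)
P={"case":(0,0,0),"lid_hinge":(80,0,75.5),"cradle_empty":(-13,-39,36.5),"saddle":(-13,0,73.8),"clamp_hinge":(50,112,112),"bottle_green":(-13,39,36.5)}
def w(p,X,z0=0):
    c,s=np.cos(X[2]),np.sin(X[2]); return np.array([X[0]+c*p[0]-s*p[1],X[1]+s*p[0]+c*p[1],p[2]+z0])
def res(X,P=P):
    return np.concatenate([np.array(proj(n,w(P[t],X),C[n]))-o for (t,n),o in O.items() if t in P])
s=least_squares(res,[520,160,-.05],loss="soft_l1",x_scale=[100,100,.1]); X=s.x; print("case",X[:2],"yaw %.3f"%X[2]); 
for k,(a,b) in zip([k for k in O if k[0] in P],res(X).reshape(-1,2)): print(k,round(a,1),round(b,1))
def lid(a): return w((80-178*np.cos(a)+0*a,0,75.5+178*np.sin(a)),X)
def clp(a): return w((50,112-70*np.cos(a)+18*np.sin(a),112+70*np.sin(a)+18*np.cos(a)),X)
for nm,f in(("lid_tab",lid),("clamp_tip",clp)):
    e=[(sum(min(30,np.hypot(*(np.array(proj(n,f(a),C[n]))-O[nm,n]))) for n in C if (nm,n) in O),a) for a in np.arange(1.3,2.6,.01)]
    m=min(e); print(nm,"err %.1f ang %.2f"%m,f(m[1]))
# rack
k=np.radians(25)
def rk(l,u): # u along slope
    h=31.5; return (u*np.cos(k)-h*np.sin(k),l,62+u*np.sin(k)+h*np.cos(k))
def rres(Y):
    Q={"rack":(0,0,0),"bottle_white":rk(45,Y[3]),"bottle_blue":rk(-45,Y[3])}
    return res(Y,Q)
s=least_squares(rres,[530,-245,0,0],loss="soft_l1",x_scale=[100,100,.1,100]);Y=s.x;print("rack",Y[:2],"yaw %.3f u %.1f"%(Y[2],Y[3]),rres(Y))
print("white",w(rk(45,Y[3]),Y),"blue",w(rk(-45,Y[3]),Y))
for t in ["flask","reagent","beaker","petri","funnel"]: print(t,[atz(n,O[t,n],0,C[n])[:2] for n in C if (t,n) in O])
E
python3 fit.py
```

```text
case [520.4 168.7] yaw -0.146
('bottle_green', 'scene') 84.1 82.4
('bottle_green', 'top') -1.6 -0.3
('lid_hinge', 'scene') -2.2 -0.2
('lid_hinge', 'top') -27.9 -142.9
('clamp_hinge', 'scene') 0.4 -1.8
('clamp_hinge', 'top') 0.9 -4.7
('case', 'scene') -1.7 -1.5
('case', 'top') 3.6 3.3
('cradle_empty', 'scene') 1.4 0.1
('cradle_empty', 'top') 2.0 -0.4
('saddle', 'scene') 0.2 -2.5
('saddle', 'top') 4.4 1.8
lid_tab err 3.5 ang 1.76 [632.7 152.2 250.3]
clamp_tip err 22.1 ang 1.36 [586.6 275.2 184.2]
rack [ 519.6 -250.2] yaw 0.088 u -5.3 [-2.3 -0.3 -0.2 -0.4  1.4 -1.1  1.8  1.2  2.2 -2.2  2.5 -3.4]
white [ 497.7 -207.    88.3] blue [ 505.6 -296.6   88.3]
flask [array([706. , -33.1]), array([714.1, -39.2])]
reagent [array([718.6, 349.7]), array([ 552.9, -510.3])]
beaker [array([623.2, 423.8]), array([614.6, 418.5])]
petri [array([387.8, -14. ]), array([381.2, -35.9])]
funnel [array([ 724.2, -238.8]), array([ 727.3, -225.2])]
```

```bash
cat > mv.py <<'E'
import sys
from h import *
from scipy.spatial.transform import Rotation as Ro
def plan(x,y,z,yaw):
    # yaw: world direction of the tool y (closing) axis, mod pi; gives shift in tool axes and twist
    s=ctrl.get_state(); R=Ro.from_quat(s["orientation"]).as_matrix(); d=R.T@(np.array([x,y,z])-s["tcp_pos"])
    a=np.arctan2(R[1,1],R[0,1]); t=-(yaw-a); t=(t+np.pi/2)%np.pi-np.pi/2
    print("shift",np.round(d,1),"twist %.3f"%t,"tooly %.3f"%a,"j6 %.2f"%s["joints"][5],"tcp",np.round(s["tcp_pos"],1),"tilt",np.round(R[:,2],3),"t %.1f"%s["clock"])
if __name__=="__main__": plan(*map(float,sys.argv[1:5]))
E
python3 mv.py 470 -250 330 1.659
```

```text
shift [ 326.  -204.1  -84.7] twist 0.335 tooly -1.148 j6 -0.18 tcp [ 256.5 -569.9  245.3] tilt [-0. -0. -1.] t 2.9
```

Emit:
drive_tool([
  [0.047, -0.029, -0.04, 0.1, 1],
  [0.093, -0.058, -0.085, 0.2, 1],
  [0.14, -0.088, -0.085, 0.335, 1],
  [0.187, -0.117, -0.085, 0.335, 1],
  [0.233, -0.146, -0.085, 0.335, 1],
  [0.28, -0.175, -0.085, 0.335, 1],
  [0.326, -0.204, -0.085, 0.335, 1],
  [0.326, -0.204, -0.085, 0.335, 1],
  [0.326, -0.204, -0.085, 0.335, 1],
])

```text
clock: 4.03
tcp_pos: [470.0, -250.3, 330.4]
orientation: [0.999, 0.044, -0.0, 0.0]
contact_force: [-0.9, 0.1, 0.3]
width: 0.997
finger_force: 0.0
```

```bash
cat > w.py <<'E'
from h import *
np.set_printoptions(precision=1,suppress=True)
import sys
c=cam("wrist"); im=vision.capture("wrist"); cv2.imwrite(f"pics/{sys.argv[1]}.png",im)
print("campos",-c[3][:3,:3].T@c[3][:3,3],"f",c[0],ctrl.get_state()["tcp_pos"],ctrl.get_state()["clock"])
for a in sys.argv[2:]:
    t,z=a.split(":"); r=models.tip_of(t,"wrist"); m=models.trace(t,"wrist")
    if r: print(t,np.round(r[0]["pixel"],1),round(r[0]["score"],2),"at z",z,atz("wrist",r[0]["pixel"],float(z),c))
    if m:
        ys,xs=np.nonzero(m[0]["region"]); pts=np.c_[ys,xs]; e=cv2.minAreaRect(np.float32(np.c_[xs,ys]))
        b=cv2.boxPoints(e); print("   box",m[0]["box"],"score %.2f"%m[0]["score"],"rect corners xy",[atz("wrist",(q[1],q[0]),float(z),c)[:2] for q in b])
E
python3 w.py w1 bottle_white:88 bottle_blue:88 rack:62
```

```text
campos [ 548.1 -242.4  459.7] f 328.18317862362437 [ 469.8 -250.9  330.3] 4.075
bottle_white [136.2 289.7] 0.85 at z 88 [ 500.  -207.1   88. ]
   box [257.6, 69.8, 310.7, 177.2] score 0.85 rect corners xy [array([ 563.7, -165.3]), array([ 573.1, -219.2]), array([ 456.8, -239. ]), array([ 445.8, -179.5])]
bottle_blue [133.3 367. ] 0.65 at z 88 [ 510.9 -292.9   88. ]
   box [341.2, 69.2, 395.9, 175.5] score 0.78 rect corners xy [array([ 460.9, -266.5]), array([ 579. , -261.6]), array([ 580.7, -317. ]), array([ 462.4, -327.8])]
rack [112.8 328.1] 0.93 at z 62 [ 527.7 -248.    62. ]
   box [238.9, 50.1, 416.3, 166.7] score 0.85 rect corners xy [array([ 581.4, -138.7]), array([ 604.2, -338.7]), array([ 478.9, -364.4]), array([ 453.2, -142.9])]
```

View pics/w1.png

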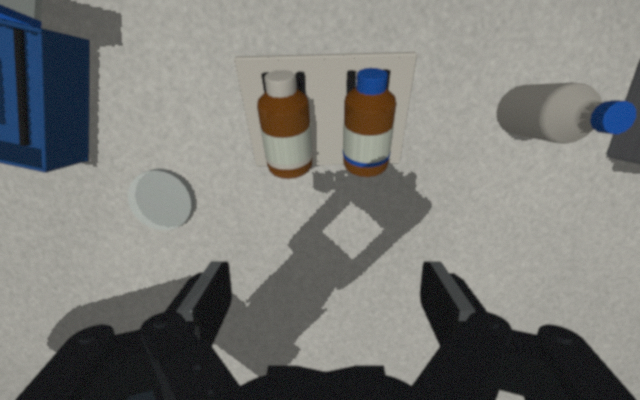

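Run:
```python
from h import *
c=cam("wrist")
for nm,cap,base in(("white",(81,281),(158,289)),("blue",(79.5,373),(156,367.5))):
    # cap top centre (x=+62 approx), body near base (label/amber boundary) - axis line
    a=atz("wrist",cap,88+60*.4226,c); b=atz("wrist",base,88-33*.4226,c); d=a-b
    print(nm,a,b,"yaw %.3f"%np.arctan2(d[1],d[0]),"len",np.hypot(*d[:2])/.906)
l=atz("wrist",(57,237),90,c);r=atz("wrist",(53,416),90,c);d=l-r;print("edge",l,r,"yaw %.3f"%(np.arctan2(d[1],d[0])-np.pi/2), np.hypot(*d))
```

```text
white [ 556.30850602 -198.72677091  113.356     ] [ 472.30906217 -206.982491     74.0542    ] yaw 0.098 len 93.16133271162597
blue [ 565.62133147 -289.46637074  113.356     ] [ 482.74504415 -299.36496016   74.0542    ] yaw 0.119 len 92.12508670682031Traceback (most recent call last):
  File "<stdin>", line 7, in <module>
TypeError: return arrays must be of ArrayType
```

```bash
python3 mv.py 505 -204.5 86 1.679
```

```text
shift [ 39.3 -43.3 244.3] twist -0.022 tooly -1.485 j6 0.78 tcp [ 469.6 -251.   330.3] tilt [-0.  0. -1.] t 4.4
```

Emit:
drive_tool([
  [0.02, -0.022, 0.04, -0.022, 0.85],
  [0.0393, -0.0433, 0.09, -0.022, 0.85],
  [0.0393, -0.0433, 0.15, -0.022, 0.85],
  [0.0393, -0.0433, 0.195, -0.022, 0.85],
  [0.0393, -0.0433, 0.225, -0.022, 0.85],
  [0.0393, -0.0433, 0.2443, -0.022, 0.85],
  [0.0393, -0.0433, 0.2443, -0.022, 0.85],
])

```text
clock: 5.25
tcp_pos: [504.5, -203.5, 84.6]
orientation: [0.999, 0.054, -0.001, -0.001]
contact_force: [0.8, -0.5, -0.4]
width: 0.849
finger_force: 0.0
```

Emit:
drive_tool([
  [0, 0, 0, 0, 0.5],
  [0, 0, 0, 0, 0.3],
  [0, 0, 0, 0, 0.3],
  [0, 0, 0, 0, 0.3],
  [0, 0, 0, 0, 0.3],
  [0, 0, 0, 0, 0.3],
], force=30)

```text
clock: 6.0
tcp_pos: [505.8, -203.6, 87.1]
orientation: [0.998, 0.055, 0.001, 0.0]
contact_force: [-0.9, 2.3, 6.1]
width: 0.623
finger_force: 32.4
```

```bash
python3 -c "
from h import *
s=ctrl.get_state();print(s['width'],s['finger_force'],s['contact_force'],s['tcp_pos'])
cv2.imwrite('pics/w2.png',vision.capture('wrist'))"
```

```text
0.6227792452508281 32.36450135707855 [-0.8609979   2.28386602  6.14172229] [ 505.76259178 -203.56209685   87.09018231]
```

View pics/w2.png

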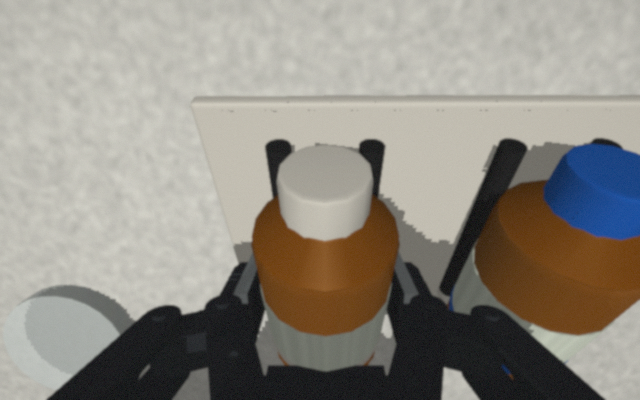

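```bash
python3 mv.py 365 140 380 1.44
```

```text
shift [-102.  -356.7 -293.3] twist 0.240 tooly -1.461 j6 0.87 tcp [ 505.8 -203.6   87.1] tilt [ 0.001 -0.001 -1.   ] t 6.0
```

Emit:
drive_tool([
  [0, 0, -0.02, 0, 0.3],
  [0, 0, -0.06, 0, 0.3],
  [0, 0, -0.12, 0, 0.3],
  [0, 0, -0.18, 0, 0.3],
  [0, 0, -0.18, 0, 0.3],
])

```text
clock: 6.68
tcp_pos: [508.3, -205.7, 271.4]
orientation: [0.998, 0.055, 0.005, 0.004]
contact_force: [0.8, -0.1, -2.9]
width: 0.621
finger_force: 32.5
```

```bash
python3 mv.py 365 140 370 1.44; python3 -c "
from h import *
s=ctrl.get_state();print(s['width'],s['finger_force'],s['contact_force'])"
```

```text
shift [-103.4 -358.4 -102.9] twist 0.241 tooly -1.461 j6 0.87 tcp [ 508.3 -205.7  271.4] tilt [ 0.011 -0.008 -1.   ] t 6.7
0.6207280708315609 32.54933953285217 [ 0.82765052 -0.094809   -2.88444737]
```

Emit:
drive_tool([
  [-0.008, -0.03, -0.02, 0, 0.3],
  [-0.024, -0.08, -0.06, 0.1, 0.3],
  [-0.04, -0.135, -0.1, 0.2, 0.3],
  [-0.055, -0.19, -0.1, 0.24, 0.3],
  [-0.07, -0.245, -0.1, 0.24, 0.3],
  [-0.086, -0.3, -0.1, 0.24, 0.3],
  [-0.097, -0.34, -0.1, 0.24, 0.3],
  [-0.103, -0.358, -0.1, 0.24, 0.3],
  [-0.103, -0.358, -0.1, 0.24, 0.3],
])

```text
clock: 7.8
tcp_pos: [362.4, 141.6, 364.7]
orientation: [0.998, -0.064, -0.001, 0.0]
contact_force: [-0.0, -0.2, -2.3]
width: 0.622
finger_force: 32.5
```

```bash
python3 w.py w3 case:0 cradle_empty:36.5 saddle:73.8 bottle_green:36.5 lid_hinge:75.5 lid_tab:250 clamp_hinge:112 clamp_tip:180
```

```text
campos [440.5 132.5 493.8] f 328.18317862362437 [363.2 141.  365. ] 7.85
case [164.8 154. ] 0.66 at z 0 [370.4 404.4   0. ]
   box [195.9, 0.0, 369.1, 98.7] score 0.94 rect corners xy [array([578.5, 290.2]), array([549. ,  57.2]), array([427.2,  67.3]), array([459.4, 320.7])]
cradle_empty [ 41.6 315. ] 0.74 at z 36.5 [503.8 136.9  36.5]
   box [191.0, 0.0, 372.1, 98.9] score 0.90 rect corners xy [array([568.3, 278.5]), array([541. ,  62.7]), array([426.9,  72.3]), array([456.7, 307.1])]
saddle [ 36.2 284.9] 0.8 at z 73.8 [508.7 170.4  73.8]
   box [194.6, 2.5, 372.1, 98.1] score 0.89 rect corners xy [array([557.8, 265.5]), array([532.8,  68.4]), array([429.2,  77.1]), array([456.4, 291.4])]
   box [231.5, 0.0, 275.6, 75.4] score 0.90 rect corners xy [array([562.3, 231.3]), array([555.3, 175.5]), array([471.9, 189.9]), array([479.5, 249.3])]
lid_tab [290.7 324.2] 0.52 at z 250 [280.8 153.4 250. ]
   box [192.3, 0.6, 371.2, 99.7] score 0.65 rect corners xy [array([508.6, 209.7]), array([494.2,  95.9]), array([433.3, 101.1]), array([449. , 224.9])]
   box [190.1, 0.0, 372.2, 101.4] score 0.74 rect corners xy [array([547.2, 254.4]), array([524.4,  74.3]), array([429.1,  82.2]), array([454. , 278.3])]
clamp_tip [ 33.6 255.1] 0.53 at z 180 [496.7 185.9 180. ]
```

View pics/w3.png

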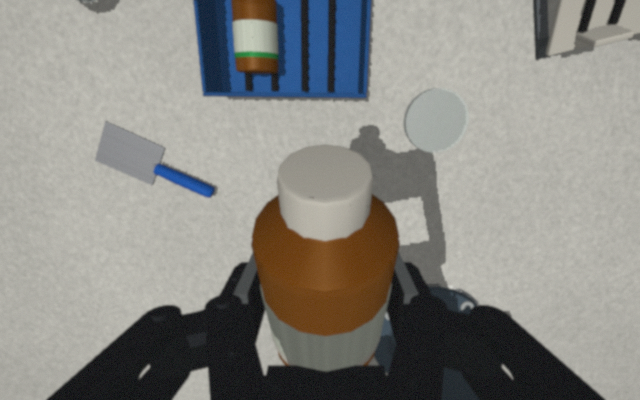

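Run:
```python
from h import *
np.set_printoptions(precision=1,suppress=True)
im=cv2.imread("pics/w3.png").astype(int)
for r in (5,20,40,60,80): print(r,"dark cols",[int(i) for i in np.nonzero(im[r,285:370].max(1)<50)[0]+285])
for col in (215,240,290,318,350): print(col,[tuple(im[r,col]) for r in range(88,104,2)][0:8])
c=cam("wrist")
for p in [(5,306),(80,306),(5,332.5),(80,332.5)]: print(p,atz("wrist",p,16,c))
for p in [(98,205),(97,367)]: print(p,atz("wrist",p,75,c))
```

```text
5 dark cols [302, 303, 304, 305, 306, 330, 331, 332, 333, 334]
20 dark cols [302, 303, 304, 305, 306, 307, 330, 331, 332, 333, 334]
40 dark cols [302, 303, 304, 305, 306, 329, 330, 331, 332, 333]
60 dark cols [302, 303, 304, 305, 306, 329, 330, 331, 332, 333]
80 dark cols [303, 304, 305, 306, 307, 329, 330, 331, 332, 333]
215 [(np.int64(62), np.int64(40), np.int64(25)), (np.int64(64), np.int64(37), np.int64(19)), (np.int64(99), np.int64(61), np.int64(29)), (np.int64(128), np.int64(81), np.int64(52)), (np.int64(146), np.int64(136), np.int64(131)), (np.int64(170), np.int64(177), np.int64(179)), (np.int64(170), np.int64(178), np.int64(181)), (np.int64(170), np.int64(177), np.int64(178))]
240 [(np.int64(143), np.int64(87), np.int64(47)), (np.int64(138), np.int64(85), np.int64(40)), (np.int64(121), np.int64(73), np.int64(39)), (np.int64(127), np.int64(80), np.int64(42)), (np.int64(107), np.int64(85), np.int64(74)), (np.int64(109), np.int64(112), np.int64(113)), (np.int64(158), np.int64(165), np.int64(166)), (np.int64(170), np.int64(177), np.int64(178))]
290 [(np.int64(148), np.int64(89), 
[... 551 characters left out ...]
int64(51)), (np.int64(99), np.int64(98), np.int64(95)), (np.int64(136), np.int64(140), np.int64(142)), (np.int64(167), np.int64(174), np.int64(175))]
350 [(np.int64(142), np.int64(87), np.int64(47)), (np.int64(138), np.int64(83), np.int64(42)), (np.int64(130), np.int64(78), np.int64(40)), (np.int64(128), np.int64(80), np.int64(42)), (np.int64(122), np.int64(78), np.int64(47)), (np.int64(100), np.int64(92), np.int64(89)), (np.int64(129), np.int64(136), np.int64(136)), (np.int64(166), np.int64(171), np.int64(174))]
(5, 306) [553.2 141.9  16. ]
(80, 306) [463.4 155.2  16. ]
(5, 332.5) [548.8 108.1  16. ]
(80, 332.5) [458.7 119.2  16. ]
(98, 205) [456.2 277.8  75. ]
(97, 367) [431.8  81.3  75. ]
```

```bash
python3 mv.py 516 131 60 1.441
```

```text
shift [152.2  -9.8 306.1] twist -0.000 tooly -1.701 j6 1.78 tcp [363.8 141.  366. ] tilt [ 0.  0. -1.] t 8.7
```

Emit:
drive_tool([
  [0.04, -0.003, 0.03, 0, 0.3],
  [0.08, -0.005, 0.075, 0, 0.3],
  [0.12, -0.008, 0.12, 0, 0.3],
  [0.145, -0.0095, 0.165, 0, 0.3],
  [0.1522, -0.0098, 0.21, 0, 0.3],
  [0.1522, -0.0098, 0.245, 0, 0.3],
  [0.1522, -0.0098, 0.275, 0, 0.3],
  [0.1522, -0.0098, 0.295, 0, 0.3],
  [0.1522, -0.0098, 0.306, 0, 0.3],
  [0.1522, -0.0098, 0.306, 0, 0.3],
])

```text
clock: 9.9
tcp_pos: [515.9, 131.0, 59.5]
orientation: [0.998, -0.065, -0.001, 0.0]
contact_force: [-0.6, 0.3, -1.5]
width: 0.622
finger_force: 32.6
```

```bash
python3 mv.py 516 131 33 1.441; python3 w.py w4 cradle_empty:36.5
python3 - <<'E'
from h import *
im=cv2.imread("pics/w4.png")
im[:,:,]=im
cv2.imwrite("pics/w4.png",im)
E
```

```text
shift [ 0.1 -0.  26.5] twist -0.000 tooly -1.701 j6 1.74 tcp [515.9 131.   59.5] tilt [-0.001 -0.    -1.   ] t 9.9
campos [593.8 121.5 188.7] f 328.18317862362437 [516.4 131.   60.2] 9.95
cradle_empty [370.5 557.6] 0.5 at z 36.5 [423.2   6.2  36.5]
   box [0.0, 0.0, 640.0, 400.0] score 0.86 rect corners xy [array([646.9, 248. ]), array([613.4, -10. ]), array([394.4, -44.7]), array([444.8, 339.7])]
```

View pics/w4.png

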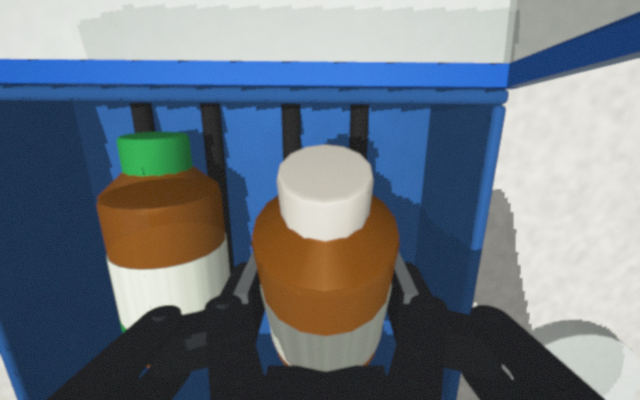

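The bottle lines up with the empty cradle: cap centre is at column 324 and the rails at 291 and 359. I'm lowering slowly now so it levels in the grip.

Emit:
drive_tool([
  [0, 0, 0.006, 0, 0.3],
  [0, 0, 0.01, 0, 0.3],
  [0, 0, 0.013, 0, 0.3],
  [0, 0, 0.016, 0, 0.3],
  [0, 0, 0.019, 0, 0.3],
  [0, 0, 0.022, 0, 0.3],
  [0, 0, 0.022, 0, 0.3],
], force=20)

```text
clock: 10.92
tcp_pos: [522.9, 131.0, 40.6]
orientation: [0.998, -0.065, 0.008, -0.001]
contact_force: [6.5, 0.1, 9.0]
width: 0.624
finger_force: 33.5
```

```bash
python3 w.py w5; python3 mv.py 516 131 33 1.441
```

```text
campos [598.7 121.4 171.1] f 328.18317862362437 [522.9 131.   40.7] 10.975
shift [-7.   0.9  7.6] twist -0.001 tooly -1.701 j6 1.74 tcp [522.9 131.   40.7] tilt [ 0.015  0.001 -1.   ] t 11.0
```

View pics/w5.png

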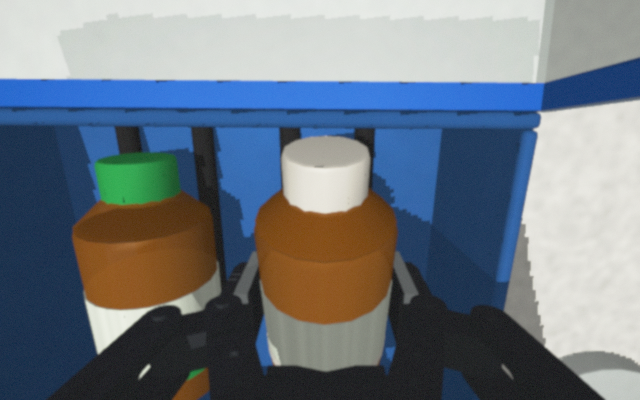

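Emit:
drive_tool([
  [0.003, 0, 0.003, 0, 0.3],
  [0.006, 0, 0.006, 0, 0.3],
  [0.008, 0, 0.009, 0, 0.3],
  [0.008, 0, 0.009, 0, 0.3],
], force=20)

```text
clock: 11.48
tcp_pos: [529.3, 132.8, 33.2]
orientation: [0.998, -0.065, 0.007, -0.002]
contact_force: [1.4, 14.8, 20.2]
width: 0.616
finger_force: 38.4
```

```bash
python3 w.py w6; python3 mv.py 516 131 33 1.441; python3 -c "
import cv2;a=cv2.imread('pics/w5.png')[120:380,230:430];b=cv2.imread('pics/w6.png')[120:380,230:430];c=cv2.imread('pics/w6.png')[120:380,60:230];cv2.imwrite('pics/w6c.png',cv2.hconcat([a,b,c]))"
```

```text
campos [605.2 123.  163.5] f 328.18317862362437 [529.3 132.9  33. ] 11.525
shift [-13.    3.6  -0.2] twist 0.001 tooly -1.700 j6 1.74 tcp [529.3 132.9  33. ] tilt [ 0.014  0.003 -1.   ] t 11.5
```

View pics/w6c.png

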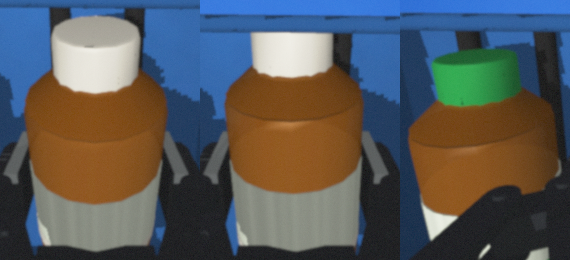

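Emit:
drive_tool([
  [0, 0, -0.003, 0, 0.3],
  [0, 0, -0.004, 0, 0.3],
  [0, 0, -0.004, 0, 0.64],
  [0, 0, -0.004, 0, 0.66],
  [0, 0, -0.004, 0, 0.7],
  [0, 0, -0.004, 0, 0.73],
  [0, 0, -0.004, 0, 0.73],
])

```text
clock: 12.4
tcp_pos: [527.9, 136.6, 34.7]
orientation: [0.998, -0.066, 0.005, -0.004]
contact_force: [5.0, 30.2, 4.9]
width: 0.729
finger_force: 6.0
```

```bash
python3 w.py w7 bottle_white:63; python3 mv.py 518 133 60 1.441; python3 -c "
from h import *
s=ctrl.get_state();print(s['width'],s['finger_force'],s['contact_force'])"
```

```text
campos [604.2 126.  164.8] f 328.18317862362437 [527.8 136.7  34.6] 12.45
bottle_white [293.5 334.5] 0.72 at z 63 [537.9 132.4  63. ]
   box [0.0, 0.0, 640.0, 129.3] score 0.40 rect corners xy [array([641.5, 212.2]), array([618.2,  39.3]), array([582.7,  34.1]), array([608.1, 227.2])]
shift [ -9.    4.7 -25.5] twist -0.003 tooly -1.704 j6 1.74 tcp [527.8 136.7  34.6] tilt [ 0.011  0.008 -1.   ] t 12.6
0.7252537036745564 6.755194464640226 [ 3.76382271 32.34731349  2.91632877]
```

Emit:
drive_tool([
  [0, -0.003, 0, 0, 0.67],
  [0, -0.003, 0, 0, 0.67],
])

```text
clock: 12.8
tcp_pos: [527.4, 134.4, 35.2]
orientation: [0.998, -0.064, 0.004, -0.001]
contact_force: [2.3, 6.8, 11.3]
width: 0.668
finger_force: 6.2
```

```bash
python3 w.py w8; python3 mv.py 518 133 60 1.441; python3 -c "
from h import *
s=ctrl.get_state();print(s['width'],s['finger_force'],s['contact_force'])"
```

```text
campos [604.1 125.  165.1] f 328.18317862362437 [527.4 134.4  35.2] 12.85
shift [ -9.    2.6 -24.9] twist 0.001 tooly -1.700 j6 1.74 tcp [527.4 134.4  35.2] tilt [ 0.008  0.001 -1.   ] t 12.8
0.6726748373547635 6.283175210701302 [1.24949948 7.79366898 9.8419145 ]
```

View pics/w8.png

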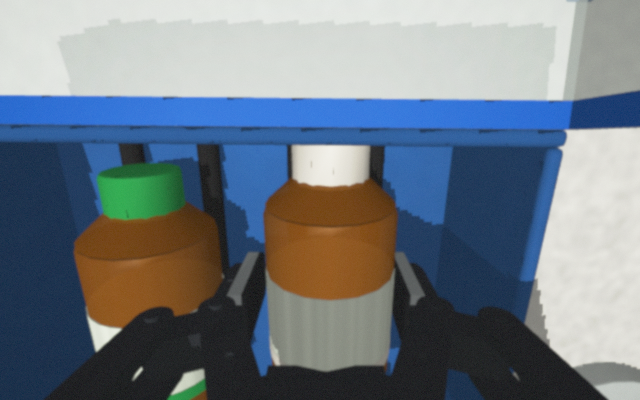

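Emit:
drive_tool([
  [0, 0, -0.006, 0, 0.67],
  [0, 0, -0.014, 0, 0.7],
  [0, 0, -0.03, 0, 0.7],
  [0, 0, -0.06, 0, 0.7],
  [0, 0, -0.11, 0, 0.7],
  [0, 0, -0.17, 0, 0.7],
  [0, 0, -0.22, 0, 0.7],
  [0, 0, -0.26, 0, 0.85],
  [-0.05, 0, -0.27, 0, 0.85],
  [-0.08, 0, -0.27, 0, 0.85],
])

```text
clock: 14.1
tcp_pos: [443.0, 143.2, 304.8]
orientation: [0.998, -0.065, 0.001, -0.0]
contact_force: [-0.8, 0.2, 0.3]
width: 0.849
finger_force: 0.0
```

```bash
python3 w.py w9 bottle_white:36.5 bottle_green:36.5 lid_hinge:75.5; python3 mv.py 515 -294.5 230 1.679; python3 -c "
from h import *
s=ctrl.get_state();print(s['width'],s['finger_force'],s['contact_force'])"
```

```text
campos [520.5 133.7 434.2] f 328.18317862362437 [438.3 143.7 303.9] 14.15
bottle_white [ 94.7 328.9] 0.78 at z 36.5 [520.2 129.6  36.5]
   box [305.5, 25.7, 351.0, 132.4] score 0.85 rect corners xy [array([595.2, 147.3]), array([588.5,  95.6]), array([474.6, 107.6]), array([482. , 164.4])]
bottle_green [102.5 260.7] 0.81 at z 36.5 [521.9 209.2  36.5]
   box [234.2, 37.3, 280.7, 142.5] score 0.80 rect corners xy [array([590.4, 224.8]), array([583.4, 171.3]), array([471.1, 190.4]), array([478.7, 249. ])]
lid_hinge [ 10.7 287. ] 0.91 at z 75.5 [602.3 160.5  75.5]
   box [170.5, 0.8, 399.8, 12.9] score 0.85 rect corners xy [array([615.6, 271.2]), array([625.6, 268.4]), array([597.5,  53.3]), array([587.3,  53.9])]
shift [125.1 424.8  73.3] twist -0.239 tooly -1.702 j6 1.77 tcp [446.3 143.  303.2] tilt [ 0.001 -0.    -1.   ] t 14.4
0.8488503123540018 0.0 [-0.18066769 -0.06791896 -0.3920046 ]
```

View pics/w9.png

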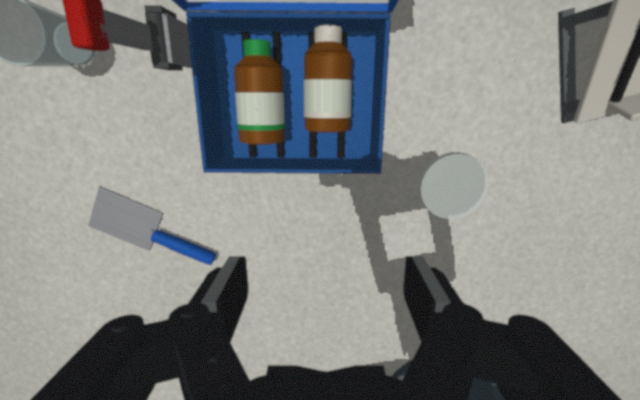

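Run:
```python
from h import *
from scipy.spatial.transform import Rotation as Ro
np.set_printoptions(precision=1,suppress=True)
s=ctrl.get_state();R=Ro.from_quat(s["orientation"]).as_matrix(); c=cam("wrist"); 
for nm,row,l,r,wd in (("w9 .85",257,246,405,72.2),("w8 .67",252,264,396,57.1)):
    o,d1=ray("wrist",(row,l),c); _,d2=ray("wrist",(row,r),c)
    k=wd/np.linalg.norm(d1-d2); m=o+k*(d1+d2)/2
    print(nm,"tip in tool frame",R.T@(m-s["tcp_pos"]))
```

```text
w9 .85 tip in tool frame [ 8.  -0.5  4.6]
w8 .67 tip in tool frame [13.4  1.4 -1.1]
```

Emit:
drive_tool([
  [0.015, 0.05, 0, -0.06, 0.85],
  [0.03, 0.105, 0, -0.12, 0.85],
  [0.047, 0.16, 0, -0.18, 0.85],
  [0.064, 0.218, 0.02, -0.239, 0.85],
  [0.08, 0.275, 0.04, -0.239, 0.85],
  [0.097, 0.33, 0.06, -0.239, 0.85],
  [0.115, 0.385, 0.073, -0.239, 0.85],
  [0.126, 0.425, 0.09, -0.239, 0.85],
  [0.126, 0.425, 0.12, -0.239, 0.85],
  [0.126, 0.425, 0.12, -0.239, 0.85],
])

```text
clock: 15.7
tcp_pos: [513.4, -294.6, 179.9]
orientation: [0.999, 0.054, -0.002, -0.002]
contact_force: [-0.3, 0.1, -0.6]
width: 0.851
finger_force: 0.0
```

```bash
python3 w.py w10 bottle_blue:88;  python3 mv.py 516.5 -294.3 90 1.679
```

```text
campos [ 592.  -285.9  308.8] f 328.18317862362437 [ 514.3 -294.6  181.6] 15.75
bottle_blue [212.2 321.5] 0.93 at z 88 [ 510.5 -291.    88. ]
   box [279.9, 121.8, 367.0, 274.1] score 0.91 rect corners xy [array([ 569.1, -253.6]), array([ 581.7, -307.6]), array([ 468.8, -338.5]), array([ 452.6, -275.7])]
shift [ 1.1 -0.3 93.7] twist 0.001 tooly -1.462 j6 0.75 tcp [ 515.4 -294.7  183.7] tilt [ 0.001 -0.001 -1.   ] t 15.8
```

Emit:
drive_tool([
  [0.001, -0.0013, 0.03, 0, 0.85],
  [0.001, -0.0013, 0.06, 0, 0.85],
  [0.001, -0.0013, 0.08, 0, 0.85],
  [0.001, -0.0013, 0.0937, 0, 0.85],
  [0.001, -0.0013, 0.0937, 0, 0.85],
  [0.001, -0.0013, 0.0937, 0, 0.5],
  [0.001, -0.0013, 0.0937, 0, 0.3],
  [0.001, -0.0013, 0.0937, 0, 0.3],
  [0.001, -0.0013, 0.0937, 0, 0.3],
  [0.001, -0.0013, 0.0937, 0, 0.3],
], force=30)

```text
clock: 17.1
tcp_pos: [516.2, -292.9, 90.7]
orientation: [0.999, 0.054, 0.001, 0.0]
contact_force: [-0.4, 2.7, 6.0]
width: 0.623
finger_force: 31.8
```

Emit:
drive_tool([
  [0, 0, 0, 0, 0.3],
  [0, 0, -0.01, 0, 0.3],
  [0, 0, -0.03, 0, 0.3],
  [0, 0, -0.07, 0, 0.3],
  [0, 0, -0.12, 0, 0.3],
  [0, 0, -0.15, 0, 0.3],
  [0, 0, -0.15, 0, 0.3],
])

```text
clock: 17.98
tcp_pos: [516.8, -294.4, 242.2]
orientation: [0.999, 0.054, 0.002, 0.003]
contact_force: [-0.0, -0.6, -2.0]
width: 0.62
finger_force: 32.5
```

```bash
python3 w.py w11 bottle_blue:88; python3 mv.py 530 168.4 240 1.441
```

```text
campos [ 594.  -284.4  371.8] f 328.18317862362437 [ 515.6 -293.4  239.9] 18.025
bottle_blue [287.5 326.3] 0.74 at z 88 [ 414.3 -306.8   88. ]
   box [252.3, 144.0, 397.0, 368.5] score 0.78 rect corners xy [array([ 533.9, -216.9]), array([ 569.2, -332.9]), array([ 345.1, -413.7]), array([ 294.4, -269.9])]
shift [  65.4 -456.4   -1.5] twist 0.238 tooly -1.462 j6 0.76 tcp [ 514.5 -292.4  237.6] tilt [-0.003  0.002 -1.   ] t 18.1
```

Emit:
drive_tool([
  [0.003, -0.025, 0, 0, 0.3],
  [0.01, -0.08, 0, 0.06, 0.3],
  [0.017, -0.138, 0, 0.12, 0.3],
  [0.025, -0.198, 0, 0.18, 0.3],
  [0.032, -0.258, 0, 0.238, 0.3],
  [0.04, -0.318, 0, 0.238, 0.3],
  [0.047, -0.375, 0, 0.238, 0.3],
  [0.053, -0.425, 0, 0.238, 0.3],
  [0.0565, -0.45, 0, 0.238, 0.3],
  [0.057, -0.4586, 0, 0.238, 0.3],
])

```text
clock: 19.38
tcp_pos: [520.5, 171.2, 238.0]
orientation: [0.998, -0.063, -0.002, 0.0]
contact_force: [-0.7, 0.1, -3.6]
width: 0.621
finger_force: 32.5
```

Emit:
drive_tool([
  [0, 0, 0.02, 0, 0.3],
  [0, 0, 0.05, 0, 0.3],
  [0, 0, 0.08, 0, 0.3],
  [0, 0, 0.105, 0, 0.3],
  [0, 0, 0.125, 0, 0.3],
  [0, 0, 0.13, 0, 0.3],
  [0, 0, 0.13, 0, 0.3],
])

```text
clock: 20.25
tcp_pos: [522.2, 168.6, 109.1]
orientation: [0.998, -0.065, -0.0, 0.0]
contact_force: [-0.1, -0.3, -1.7]
width: 0.626
finger_force: 32.5
```

```bash
python3 w.py w12 bottle_green:36.5 bottle_white:36.5 lid_hinge:75.5; python3 mv.py 523.3 169.1 85 1.441
```

```text
campos [600.1 159.2 238.3] f 328.18317862362437 [522.7 168.8 109.7] 20.3
bottle_green [228.2 266. ] 0.89 at z 36.5 [520.9 209.1  36.5]
   box [217.4, 123.1, 282.8, 276.3] score 0.56 rect corners xy [array([496.9, 261.5]), array([594.6, 217.5]), array([582.4, 181.9]), array([481.3, 220.6])]
bottle_white [214.6 383.4] 0.71 at z 36.5 [520.5 131.   36.5]
   box [347.4, 103.5, 429.7, 267.4] score 0.88 rect corners xy [array([587.6, 154.4]), array([596.5, 110.2]), array([487.1,  77.3]), array([473.7, 128.4])]
lid_hinge [ 91.1 321.7] 0.88 at z 75.5 [601.5 160.6  75.5]
   box [4.0, 0.0, 639.5, 96.1] score 0.76 rect corners xy [array([620.2, 311.1]), array([656.8, 294.5]), array([621.1,  18.5]), array([581.4,  12.2])]
shift [ 0.5 -0.1 25. ] twist 0.001 tooly -1.700 j6 1.81 tcp [522.8 169.  110. ] tilt [ 0.001  0.    -1.   ] t 20.6
```

Emit:
drive_tool([
  [0, -0.0008, 0.01, 0, 0.3],
  [0, -0.0008, 0.016, 0, 0.3],
  [0, -0.0008, 0.019, 0, 0.3],
  [0.001, -0.0008, 0.022, 0, 0.3],
  [0.003, -0.0008, 0.025, 0, 0.3],
  [0.005, -0.0008, 0.028, 0, 0.3],
  [0.005, -0.0008, 0.028, 0, 0.3],
], force=20)

```text
clock: 21.48
tcp_pos: [529.5, 169.5, 82.2]
orientation: [0.998, -0.065, 0.002, -0.001]
contact_force: [2.1, 1.7, 5.3]
width: 0.621
finger_force: 33.1
```

```bash
python3 mv.py 523.3 169.1 75 1.441
```

```text
shift [-6.1  1.2  7.2] twist 0.000 tooly -1.701 j6 1.81 tcp [529.5 169.5  82.2] tilt [ 0.004  0.001 -1.   ] t 21.5
```

Emit:
drive_tool([
  [0.002, 0, 0.003, 0, 0.3],
  [0.003, 0, 0.006, 0, 0.3],
  [0.004, 0, 0.008, 0, 0.3],
  [0.004, 0, 0.008, 0, 0.3],
])

```text
clock: 21.98
tcp_pos: [533.8, 168.9, 74.3]
orientation: [0.998, -0.065, 0.003, -0.001]
contact_force: [2.3, 0.9, 5.9]
width: 0.621
finger_force: 33.4
```

```bash
python3 w.py w13 bottle_green:36.5 bottle_white:36.5 bottle_blue:73.8; python3 mv.py 523.3 169.1 75 1.441
```

```text
campos [610.9 159.4 204. ] f 328.18317862362437 [533.9 168.9  74.4] 22.025
   box [202.8, 150.7, 281.3, 364.0] score 0.92 rect corners xy [array([464.4, 264.7]), array([593.3, 222.6]), array([584.9, 183.3]), array([453.1, 216.3])]
bottle_white [255.2 395.3] 0.57 at z 36.5 [520.8 131.3  36.5]
   box [365.3, 135.7, 450.1, 346.8] score 0.87 rect corners xy [array([588.8, 145.1]), array([588.7, 102.3]), array([459.5,  88.6]), array([458.1, 141.4])]
bottle_blue [297.6 323.2] 0.72 at z 73.8 [523.5 171.8  73.8]
   box [258.6, 141.5, 393.4, 368.2] score 0.96 rect corners xy [array([597.9, 187.5]), array([591.2, 135.2]), array([477.6, 142.8]), array([486.1, 209. ])]
shift [-10.4   1.1  -0.7] twist 0.000 tooly -1.700 j6 1.81 tcp [533.8 168.9  74.3] tilt [ 0.005  0.001 -1.   ] t 22.3
```

Emit:
drive_tool([
  [0, 0, 0.002, 0, 0.3],
  [0, 0, 0.004, 0, 0.3],
  [0, 0, 0.004, 0, 0.3],
])

```text
clock: 22.7
tcp_pos: [534.1, 168.8, 73.2]
orientation: [0.998, -0.065, 0.003, -0.0]
contact_force: [-0.8, 0.1, 24.0]
width: 0.624
finger_force: 42.2
```

```bash
python3 mv.py 523.3 169.1 75 1.441
```

```text
shift [-10.7   1.1  -1.9] twist 0.000 tooly -1.700 j6 1.81 tcp [534.1 168.8  73.2] tilt [ 0.007  0.    -1.   ] t 22.7
```

Emit:
drive_tool([
  [0, 0, -0.003, 0, 0.3],
  [-0.004, 0, -0.003, 0, 0.3],
  [-0.008, 0, -0.003, 0, 0.3],
  [-0.012, 0, -0.003, 0, 0.3],
  [-0.012, 0, -0.003, 0, 0.3],
])

```text
clock: 23.32
tcp_pos: [524.7, 170.0, 74.0]
orientation: [0.998, -0.064, 0.006, -0.0]
contact_force: [6.0, -1.3, 7.2]
width: 0.624
finger_force: 37.7
```

```bash
python3 w.py w14 bottle_green:36.5 bottle_white:36.5 bottle_blue:73.8; python3 mv.py 523.3 169.1 75 1.441
```

```text
campos [600.9 160.7 204.3] f 328.18317862362437 [524.7 170.   74. ] 23.375
bottle_green [261.2 257.9] 0.85 at z 36.5 [518.2 210.1  36.5]
   box [204.0, 134.5, 284.7, 353.7] score 0.97 rect corners xy [array([467. , 265.9]), array([592.5, 220.2]), array([582.4, 180.2]), array([453.3, 216.9])]
bottle_white [240.6 394.8] 0.75 at z 36.5 [521.1 132.2  36.5]
   box [364.8, 116.4, 450.7, 334.4] score 0.73 rect corners xy [array([590.7, 147.6]), array([591.3, 104.4]), array([461.5,  88.3]), array([459. , 141.5])]
bottle_blue [297.2 324.4] 0.98 at z 73.8 [514.7 172.3  73.8]
   box [257.2, 143.8, 392.7, 370.7] score 0.88 rect corners xy [array([588.4, 188.8]), array([581.7, 136.5]), array([469.2, 143.9]), array([477.5, 209.8])]
shift [-1.2  1.1 -1. ] twist 0.001 tooly -1.699 j6 1.81 tcp [524.6 170.   74. ] tilt [ 0.011  0.    -1.   ] t 23.7
```

Emit:
drive_tool([
  [0.003, 0, -0.001, 0, 0.3],
  [0.003, 0, -0.001, 0, 0.63],
  [0.003, 0, -0.001, 0, 0.65],
  [0.003, 0, -0.001, 0, 0.68],
  [0.003, 0, -0.001, 0, 0.72],
  [0.003, 0, -0.001, 0, 0.76],
  [0.003, 0, -0.001, 0, 0.76],
])

```text
clock: 24.55
tcp_pos: [521.9, 169.7, 73.0]
orientation: [0.998, -0.065, -0.001, 0.0]
contact_force: [0.8, -0.1, 0.8]
width: 0.759
finger_force: 0.0
```

```bash
python3 w.py w15 bottle_white:36.5 bottle_blue:73.8; python3 mv.py 523.3 169.1 75 1.441;python3 -c "
from h import *
s=ctrl.get_state();print(s['width'],s['finger_force'],s['contact_force'])"
```

```text
campos [599.8 160.4 202.2] f 328.18317862362437 [522.1 169.7  73. ] 24.6
bottle_white [236.  394.4] 0.56 at z 36.5 [521.1 132.1  36.5]
   box [364.7, 104.4, 454.3, 330.3] score 0.60 rect corners xy [array([592.3, 142.8]), array([586.5,  98. ]), array([454.6,  98.8]), array([461.9, 154.9])]
bottle_blue [284.9 324.8] 0.68 at z 73.8 [518.9 170.9  73.8]
   box [361.4, 106.7, 455.8, 332.0] score 0.63 rect corners xy [array([592.9, 150.2]), array([593.1, 115.5]), array([491.8, 102.8]), array([490.1, 146. ])]
shift [ 0.9  0.5 -1.7] twist 0.001 tooly -1.700 j6 1.81 tcp [522.5 169.8  73.3] tilt [-0. -0. -1.] t 24.8
0.7636800552578871 0.0 [-0.32103664 -0.24275713  1.12290219]
```

Emit:
drive_tool([
  [0, 0, -0.01, 0, 0.76],
  [0, 0, -0.04, 0, 0.76],
  [0, 0, -0.09, 0, 0.76],
  [0, 0, -0.15, 0, 0.76],
  [0, 0, -0.21, 0, 0.5],
  [-0.03, 0, -0.26, 0, 0.2],
  [-0.06, 0, -0.29, 0, 0],
  [-0.08, 0, -0.3, 0, 0],
  [-0.08, 0, -0.3, 0, 0],
  [-0.08, 0, -0.3, 0, 0],
])

```text
clock: 26.05
tcp_pos: [443.4, 179.9, 372.1]
orientation: [0.998, -0.065, -0.001, 0.0]
contact_force: [0.1, -0.4, -0.1]
width: 0.003
finger_force: 0.0
```

```bash
cat > angles.py <<'E'
from h import *
import sys
from fitc import *
E
cat > fitc.py <<'E'
from h import *
X=(522.8,169.8,-.13)
def w(p):
    c,s=np.cos(X[2]),np.sin(X[2]); return np.array([X[0]+c*p[0]-s*p[1],X[1]+s*p[0]+c*p[1],p[2]])
def lid(a): return w((80-178*np.cos(a),0,75.5+178*np.sin(a)))
def clp(a): return w((50,112-70*np.cos(a)+18*np.sin(a),112+70*np.sin(a)+18*np.cos(a)))
def ang(cams):
    for n in cams:
        vision.capture(n); c=cam(n)
        for nm,f,lo in(("lid_tab",lid,-.1),("clamp_tip",clp,-.1)):
            for r in models.tip_of(nm,n)[:2]:
                e=min((np.hypot(*(np.array(proj(n,f(a),c))-r["pixel"])),a) for a in np.arange(lo,2.8,.01))
                print(n,nm,"score %.2f px"%r["score"],np.round(r["pixel"],1),"err %.1f ang %.2f"%e,np.round(f(e[1]),0))
if __name__=="__main__":
    import sys; ang(sys.argv[1:])
E
python3 w.py w16 bottle_white:36.5 bottle_blue:73.8 bottle_green:36.5; python3 fitc.py scene top wrist
python3 - <<'E'
from h import *
vision.capture("top");vision.capture("scene")
for t,z in (("reagent",0),("beaker",0),("flask",0)):
  for n in ("top","scene"):
    r=models.tip_of(t,n); 
    if r: print(t,n,[(round(q["score"],2),atz(n,q["pixel"],z)[:2].round()) for q in r[:2]])
E
python3 mv.py 700 150 340 1.441
```

```text
campos [521.3 170.6 501.2] f 328.18317862362437 [443.6 179.9 371.8] 26.1
bottle_white [ 88.2 354.4] 0.58 at z 36.5 [523.2 130.5  36.5]
   box [342.8, 31.6, 374.4, 124.2] score 0.92 rect corners xy [array([591.6, 140.9]), array([588.4,  99.3]), array([475.6, 101.5]), array([478.9, 146.5])]
bottle_blue [ 97.1 324.5] 0.7 at z 73.8 [517.4 171.6  73.8]
   box [301.5, 34.5, 348.5, 128.8] score 0.69 rect corners xy [array([591.8, 187.4]), array([585.2, 136.1]), array([471.3, 148.5]), array([478.6, 204.5])]
bottle_green [ 95.4 294.4] 0.95 at z 36.5 [524.4 211.7  36.5]
   box [276.7, 39.0, 301.6, 134.7] score 0.64 rect corners xy [array([477.6, 247.7]), array([592.5, 225.7]), array([586.9, 186.4]), array([471.5, 205.2])]
scene lid_tab score 0.82 px [202.7 330.7] err 1.7 ang 1.73 [630. 156. 251.]
scene lid_tab score 0.36 px [232.5 357.5] err 28.1 ang -0.10 [427. 182.  58.]
scene clamp_tip score 0.61 px [245.7 374.5] err 0.1 ang 1.66 [590. 298. 180.]
top lid_tab score 0.77 px [171.1 254.1] err 3.6 ang 1.70 [625. 156. 252.]
top lid_tab score 0.31 px [159.6 326.2] err 62.8 ang 2.79 [768. 138. 137.]
top clamp_tip score 0.66 px [188.2 210.5] err 1.4 ang 1.75 [591. 304. 178.]
top clamp_tip score 0.50 px [261.5 191.9] err 74.8 ang 2.79 [596. 346. 119.]
wrist clamp_tip score 0.60 px [ 33.4 174.4] err 1.1 ang 1.63 [590. 296. 181.]
reagent top [(0.66, array([720., 347.]))]
reagent scene [(0.83, array([712., 349.]))]
beaker top [(0.75, array([615., 430.]))]
beaker scene [(0.81, array([616., 420.]))]
flask top [(0.6, array([701., -43.])), (0.37, array([597., 296.]))]
flask scene [(0.78, array([711., -30.]))]
shift [258.5  -3.2  33.3] twist 0.001 tooly -1.700 j6 1.85 tcp [443.2 180.1 373.3] tilt [ 0. -0. -1.] t 27.2
```

Emit:
drive_tool([
  [0.04, 0, 0.01, 0, 0],
  [0.095, 0, 0.025, 0, 0],
  [0.15, 0, 0.035, 0, 0],
  [0.2, 0, 0.035, 0, 0],
  [0.226, 0, 0.04, 0, 0],
  [0.226, 0, 0.07, 0, 0],
  [0.226, 0, 0.095, 0, 0],
  [0.226, 0, 0.105, 0, 0],
  [0.226, 0, 0.105, 0, 0],
])

```text
clock: 28.38
tcp_pos: [667.1, 151.0, 267.8]
orientation: [0.998, -0.065, -0.001, 0.0]
contact_force: [-0.1, 0.1, 0.2]
width: -0.0
finger_force: 0.0
```

Run:
```python
from fitc import *
s=ctrl.get_state();print(s["tcp_pos"].round(1) if hasattr(s["tcp_pos"],"round") else s["tcp_pos"],s["contact_force"],s["clock"])
d=np.array(s["tcp_pos"])-w((0,0,0)); c,q=np.cos(X[2]),np.sin(X[2]); cx=c*d[0]+q*d[1]; print("case x,y",cx,-q*d[0]+c*d[1])
for a in np.arange(1.7,-.05,-.1):
    r=180+10*(1.7-a)/1.7; print("%.1f dx %.0f dz %.0f"%(a,80-r*np.cos(a)+11-cx, s["tcp_pos"][2]-(75.5+r*np.sin(a)+14)))
```

```text
[667.1 151.  267.8] [-0.11198419  0.10311575  0.24985719] 28.375
case x,y 145.55697817847476 0.08980956409967433
1.7 dx -31 dz -0
1.6 dx -49 dz -2
1.5 dx -67 dz -2
1.4 dx -85 dz -1
1.3 dx -103 dz 3
1.2 dx -121 dz 8
1.1 dx -138 dz 15
1.0 dx -154 dz 23
0.9 dx -169 dz 34
0.8 dx -184 dz 45
0.7 dx -197 dz 59
0.6 dx -208 dz 73
0.5 dx -219 dz 89
0.4 dx -227 dz 105
0.3 dx -234 dz 123
0.2 dx -240 dz 141
0.1 dx -243 dz 159
-0.0 dx -245 dz 178
```

Emit:
drive_tool([
  [-0.02, 0, 0, 0, 0],
  [-0.036, 0, 0, 0, 0],
  [-0.055, 0, 0, 0, 0],
  [-0.075, 0, 0, 0, 0],
  [-0.095, 0, 0.002, 0, 0],
  [-0.113, 0, 0.006, 0, 0],
  [-0.13, 0, 0.012, 0, 0],
  [-0.146, 0, 0.019, 0, 0],
  [-0.162, 0, 0.029, 0, 0],
  [-0.17, 0, 0.034, 0, 0],
])

```text
clock: 29.62
tcp_pos: [499.5, 173.3, 235.7]
orientation: [0.998, -0.064, 0.002, -0.0]
contact_force: [1.2, 0.1, 0.3]
width: 0.003
finger_force: 0.6
```

```bash
python3 fitc.py scene top; python3 mv.py 523 170 200 1.441
```

```text
scene lid_tab score 0.80 px [198.5 369. ] err 1.2 ang 0.97 [502. 172. 222.]
scene lid_tab score 0.67 px [251.1 367. ] err 29.6 ang -0.10 [427. 182.  58.]
scene clamp_tip score 0.76 px [246.5 378.2] err 2.9 ang 1.75 [591. 304. 178.]
top lid_tab score 0.81 px [217.4 250.6] err 1.8 ang 0.95 [499. 173. 220.]
top clamp_tip score 0.52 px [187.6 212.1] err 0.7 ang 1.67 [590. 299. 180.]
shift [23.6 -0.2 34.8] twist 0.000 tooly -1.700 j6 1.82 tcp [499.5 172.8 234.8] tilt [ 0.001  0.    -1.   ] t 29.9
```

Emit:
drive_tool([
  [-0.013, 0, 0.011, 0, 0],
  [-0.027, 0, 0.025, 0, 0],
  [-0.038, 0, 0.039, 0, 0],
  [-0.048, 0, 0.055, 0, 0],
  [-0.056, 0, 0.071, 0, 0],
  [-0.064, 0, 0.089, 0, 0],
  [-0.07, 0, 0.107, 0, 0],
  [-0.073, 0, 0.125, 0, 0],
  [-0.075, 0, 0.138, 0, 0],
  [-0.075, 0, 0.144, 0, 0],
])

```text
clock: 31.18
tcp_pos: [425.3, 182.6, 94.4]
orientation: [0.998, -0.064, 0.001, -0.0]
contact_force: [-14.1, -3.1, 92.8]
width: 0.004
finger_force: 46.7
```

```bash
python3 fitc.py scene top; python3 mv.py 523 170 200 1.441
```

```text
scene lid_tab score 0.56 px [223.7 386.6] err 0.6 ang -0.00 [426. 183.  75.]
scene clamp_tip score 0.56 px [244.2 377. ] err 3.0 ang 1.66 [590. 298. 180.]
top lid_tab score 0.67 px [244.6 254.8] err 1.1 ang 0.05 [426. 182.  84.]
top clamp_tip score 0.70 px [189.3 212.6] err 2.3 ang 1.64 [590. 297. 181.]
shift [ 9.910e+01 -1.000e-01 -1.047e+02] twist 0.001 tooly -1.699 j6 1.86 tcp [425.1 182.6  94.9] tilt [ 0.004  0.    -1.   ] t 31.5
```

Emit:
drive_tool([
  [0, 0, -0.006, 0, 0],
  [0, 0, -0.05, 0, 0],
  [0, 0, -0.11, 0, 0],
  [0.03, -0.035, -0.16, 0, 0],
  [0.065, -0.075, -0.172, 0, 0],
  [0.1, -0.118, -0.172, 0, 0],
  [0.135, -0.158, -0.172, 0, 0],
  [0.1485, -0.176, -0.172, 0, 0],
  [0.1485, -0.176, -0.172, 0, 0],
  [0.1485, -0.176, -0.172, 0, 0],
])

```text
clock: 32.72
tcp_pos: [593.5, 337.3, 261.6]
orientation: [0.998, -0.065, -0.001, 0.001]
contact_force: [-0.2, -0.4, -0.1]
width: -0.001
finger_force: 0.0
```

```bash
python3 fitc.py scene top scene top
python3 - <<'E'
from fitc import *
s=ctrl.get_state();print(s["tcp_pos"],s["contact_force"],s["clock"])
d=np.array(s["tcp_pos"])-w((0,0,0)); c,q=np.cos(X[2]),np.sin(X[2]); cy=-q*d[0]+c*d[1]; print("case x,y",c*d[0]+q*d[1],cy)
for a in np.arange(1.7,-.05,-.1):
    r=68+8*(1.7-a)/1.7; print("%.1f dy %.0f dz %.0f"%(a,-(112-r*np.cos(a)+18*np.sin(a)+14.5-cy), s["tcp_pos"][2]-(112+r*np.sin(a)+18*np.cos(a)+14)))
E
```

```text
scene lid_tab score 0.63 px [223.6 388.4] err 2.4 ang 0.01 [426. 183.  77.]
scene lid_tab score 0.44 px [320.7 349.3] err 93.3 ang 2.79 [768. 138. 137.]
scene clamp_tip score 0.65 px [205.1 248.7] err 110.9 ang -0.04 [578. 204. 127.]
scene clamp_tip score 0.50 px [245.  373.4] err 0.5 ang 1.61 [590. 295. 181.]
top lid_tab score 0.83 px [243.7 255.6] err 0.1 ang -0.01 [426. 183.  74.]
top clamp_tip score 0.55 px [153.8 383.4] err 141.5 ang -0.10 [578. 204. 123.]
scene lid_tab score 0.64 px [219.9 383.4] err 2.9 ang 0.10 [427. 182.  93.]
scene clamp_tip score 0.59 px [243.3 374.4] err 1.3 ang 1.58 [589. 293. 182.]
top lid_tab score 0.61 px [245.1 254.4] err 1.7 ang 0.06 [426. 182.  86.]
top lid_tab score 0.53 px [261.2 193.2] err 63.6 ang 0.29 [433. 182. 126.]
top clamp_tip score 0.51 px [191.2 211.6] err 4.3 ang 1.68 [590. 300. 180.]
[594.31351687 337.87046535 262.39000714] [ 0.26987317  0.01513086 -1.10821683] 33.325
case x,y 49.12240753540884 175.9228623410878
1.7 dy 23 dz 71
1.6 dy 29 dz 68
1.5 dy 36 dz 66
1.4 dy 43 dz 65
1.3 dy 51 dz 64
1.2 dy 58 dz 64
1.1 dy 66 dz 65
1.0 dy 73 dz 67
0.9 dy 80 dz 69
0.8 dy 87 dz 72
0.7 dy 93 dz 76
0.6 dy 100 dz 80
0.5 dy 105 dz 85
0.4 dy 111 dz 91
0.3 dy 115 dz 97
0.2 dy 119 dz 104
0.1 dy 123 dz 111
-0.0 dy 125 dz 118
```

Emit:
drive_tool([
  [0, 0, 0.04, 0, 0],
  [0, 0, 0.072, 0, 0],
  [0.001, 0.012, 0.072, 0, 0],
  [0.001, 0.024, 0.07, 0, 0],
  [0.001, 0.035, 0.068, 0, 0],
  [0.001, 0.046, 0.067, 0, 0],
  [0.001, 0.057, 0.067, 0, 0],
  [0.001, 0.067, 0.067, 0, 0],
  [0.001, 0.076, 0.068, 0, 0],
  [0.001, 0.083, 0.071, 0, 0],
])

```text
clock: 34.58
tcp_pos: [584.4, 254.8, 191.1]
orientation: [0.998, -0.065, -0.0, 0.0]
contact_force: [0.1, -0.1, 1.5]
width: 0.0
finger_force: 0.8
```

```bash
python3 fitc.py scene top;  python3 mv.py 523 170 200 1.441
```

```text
scene lid_tab score 0.62 px [222.4 386.1] err 0.2 ang 0.04 [426. 182.  83.]
scene lid_tab score 0.29 px [246.6 338.1] err 39.2 ang 2.09 [690. 148. 230.]
scene clamp_tip score 0.69 px [234.6 368.7] err 2.5 ang 1.14 [585. 262. 183.]
top lid_tab score 0.96 px [243.9 253.2] err 1.5 ang 0.15 [428. 182. 102.]
shift [-49.9  92.7  -8.9] twist 0.001 tooly -1.700 j6 1.94 tcp [584.4 255.5 191. ] tilt [-0.001 -0.    -1.   ] t 34.9
```

Emit:
drive_tool([
  [0, 0.008, 0.004, 0, 0],
  [0, 0.016, 0.009, 0, 0],
  [0, 0.022, 0.014, 0, 0],
  [0, 0.028, 0.02, 0, 0],
  [0, 0.033, 0.027, 0, 0],
  [0, 0.037, 0.034, 0, 0],
  [0, 0.04, 0.04, 0, 0],
  [0, 0.042, 0.045, 0, 0],
  [0, 0.042, 0.047, 0, 0],
  [0, 0.042, 0.047, 0, 0],
])

```text
clock: 36.12
tcp_pos: [579.3, 213.8, 144.2]
orientation: [0.998, -0.065, 0.0, 0.0]
contact_force: [0.2, -0.7, -0.1]
width: -0.0
finger_force: 0.0
```

```bash
python3 fitc.py scene top;  python3 mv.py 523 170 200 1.441
```

```text
scene lid_tab score 0.81 px [220.4 387.4] err 1.1 ang 0.09 [426. 182.  91.]
scene clamp_tip score 0.54 px [237.9 357.3] err 2.5 ang -0.06 [578. 204. 126.]
top lid_tab score 0.70 px [245.  254.8] err 1.5 ang 0.04 [426. 182.  83.]
shift [-50.1  50.8 -55.7] twist 0.001 tooly -1.700 j6 1.87 tcp [579.2 214.  144.3] tilt [ 0.  0. -1.] t 36.4
```

Emit:
drive_tool([
  [0, 0, 0.001, 0, 0],
  [0, 0, 0.002, 0, 0],
  [0, 0, 0.003, 0, 0],
  [0, 0, 0.003, 0, 0],
])

```text
clock: 36.92
tcp_pos: [579.4, 214.0, 143.8]
orientation: [0.998, -0.064, 0.001, -0.0]
contact_force: [-2.9, -1.6, 13.3]
width: -0.001
finger_force: 6.5
```

```bash
python3 mv.py 523 170 200 1.441
```

```text
shift [-50.2  50.8 -56.2] twist 0.001 tooly -1.700 j6 1.87 tcp [579.4 214.  143.8] tilt [ 0.001  0.    -1.   ] t 36.9
```

Emit:
drive_tool([
  [0, 0, 0.001, 0, 0],
  [0, 0, 0.003, 0, 0],
  [0, 0, 0.003, 0, 0],
])

```text
clock: 37.3
tcp_pos: [579.5, 213.9, 143.5]
orientation: [0.998, -0.064, 0.001, 0.0]
contact_force: [-6.6, -2.0, 27.0]
width: 0.001
finger_force: 13.3
```

```bash
python3 mv.py 523 170 200 1.441
```

```text
shift [-50.2  50.8 -56.6] twist 0.001 tooly -1.699 j6 1.87 tcp [579.5 213.9 143.5] tilt [ 0.002 -0.    -1.   ] t 37.3
```

Emit:
drive_tool([
  [0, 0, -0.006, 0, 0],
  [0, 0, -0.05, 0, 0],
  [0, 0, -0.1, 0, 0],
  [-0.05, 0, -0.15, 0, 0],
  [-0.11, 0, -0.2, 0, 0],
  [-0.14, 0, -0.22, 0, 0],
  [-0.14, 0, -0.22, 0, 0],
])

```text
clock: 38.17
tcp_pos: [438.6, 232.7, 361.3]
orientation: [0.998, -0.063, 0.002, -0.001]
contact_force: [0.6, -0.2, -0.0]
width: 0.001
finger_force: 0.0
```

```bash
python3 fitc.py scene top wrist scene top wrist; python3 w.py w20 bottle_white:36.5 bottle_blue:73.8 bottle_green:36.5
```

```text
scene lid_tab score 0.60 px [225.8 385.7] err 0.1 ang -0.05 [426. 182.  67.]
scene lid_tab score 0.30 px [157.1 250.9] err 85.7 ang 2.16 [700. 147. 223.]
scene clamp_tip score 0.51 px [235.2 358.2] err 2.0 ang 0.29 [579. 213. 149.]
scene clamp_tip score 0.29 px [246.  342.6] err 14.7 ang -0.10 [578. 204. 123.]
top lid_tab score 0.80 px [241.7 252.5] err 1.2 ang 0.28 [433. 182. 125.]
top clamp_tip score 0.76 px [197.8 248.6] err 4.3 ang -0.10 [578. 204. 123.]
wrist lid_tab score 0.57 px [168.8 363.6] err 3.0 ang 0.05 [426. 182.  84.]
wrist lid_tab score 0.23 px [209.8 224.4] err 147.2 ang -0.10 [427. 182.  58.]
wrist clamp_tip score 0.69 px [ 27.7 330.8] err 1.6 ang 0.14 [578. 208. 140.]
scene lid_tab score 0.86 px [224.  387.3] err 1.3 ang -0.00 [426. 183.  75.]
scene clamp_tip score 0.80 px [235.8 356.2] err 0.7 ang 0.08 [578. 207. 136.]
top lid_tab score 0.67 px [244.2 254.8] err 0.7 ang 0.06 [426. 182.  86.]
top clamp_tip score 0.83 px [195.1 245.7] err 2.1 ang 0.04 [578. 206. 133.]
wrist lid_tab score 0.86 px [166.4 360.4] err 5.0 ang -0.04 [426. 182.  68.]
wrist lid_tab score 0.57 px [  8.3 371. ] err 34.5 ang 1.34 [562. 165. 249.]
wrist clamp_tip score 0.78 px [ 30.  336.5] err 0.3 ang -0.10 [578. 204. 123.]
campos [518.1 222.5 487.7] f 328.18317862362437 [440.3 231.9 358.4] 39.125
   box [260.8, 0.0, 475.6, 182.0] score 0.40 rect corners xy [array([414.3, 332. ]), array([635.9, 289.1]), array([602.2,  28.1]), array([374.7,  25.4])]
   box [276.0, 1.9, 479.5, 182.9] score 0.35 rect corners xy [array([419.7, 298.4]), array([623.4, 262.7]), array([595.3,  44.2]), array([386.5,  41.7])]
```

Both joints read about 0 within the noise, and both stopped hard at the shut height. Handing in.

```bash
python3 -c "
from bench import workorder
print(workorder.close_job())"
```

```text
the job is handed in; nothing more can be done
None
```

The case is packed and the job is handed in at about 39 s, with the white and blue bottles placed, the lid shut and the clamp down; no verdict came back. The end state rests on contact force and noisy camera estimates, because I had used all 10 pictures and did not view the closed case.

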